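# Slide the cutting board out over the pan and hold it level

### The arm

A 6-joint arm with a two-finger parallel gripper is mounted at the origin on the work surface. World frame = base frame: x ahead of the robot, y to its left, z up, the work surface at z = 0. Lengths are in m, angles in rad, forces in N, time in s.
With the tool pointing down it reaches from about 0.375 to 0.9 m from the base axis. Payload 3.1 kg.
Tool frame: the origin (TCP) lies on the centre line of the jaws, within the pads' length; the fingertips stand 17 mm ahead of it and the grasp point (between the pads) lies 2 mm behind it; z points along the fingers, y is the line along which they close (so a half turn about z gives the same grasp; the last joint's range is limited). The gripper opens to 85 mm and grips with 20 to 120 N. Pads are 22 mm wide; open, the fingers measure 114 mm over their backs; the gripper's body (76 mm by 85 mm) begins 54 mm behind the grasp point. The pads swing forward as they close: fully open they stand 13 mm farther back than shut.
Start: joints at [-1.409, 0.527, 1.433, -0, 1.181, -0.178], TCP at [0.209, -0.589, 0.248] pointing down, gripper open.
Joint ranges: [-3.08, 3.08], [-0.75, 2.2], [0.22, 2.44], [-1.43, 4.57], [0, 2.65], [-2.85, 2.85]. Speed limits (rad/s): [2.79, 2.79, 3.14, 3.14, 3.14, 3.14].

### API

Orientations are given as a rotation vector (axis times angle).
In Python, from plant import ctrl gives the robot as it stands.
- The arm moves only by the tool send_rows, never from a script. Its argument "commands" is a list of rows, each an object with "translation": the shift along the tool's x, y, z scaled (see below), a list of three; "rotation": the turn, a rotation vector about the tool's x, y, z scaled (see below), a list of three; "fingers": the opening, from -1 (shut) to 1 (fully open). A call has 1 to 12 rows; each row shifts and turns the commanded pose from where the row before left it, along the tool's axes as they then stand; what a row does not reach is not made up. The controller multiplies each number of a shift by 50 cm and each number of a turn by 90 degrees. A row lasts 1/8 s, in which the tool goes at most 62.5 mm and 10.7 degrees, less where a joint would pass 70% of its speed; a pose out of reach is approached as far as the arm can. A call with a number of a shift or a turn outside -1 to 1 is refused whole. A call with a gripper value outside its range is refused whole. The fingers move at their own pace and stop on an object; "newtons" is the grip in N (left out, the last holds). Time passes only in rows, so rows that do not move let the fingers close. It gives the time, the measured TCP pose, the force, the opening and the grip force at its end, in the units of the state.
- ctrl.sense(): the state, without advancing time (a new reading comes with each control period).
- ctrl.snapshot(name): name is "scene" or "side" or "wrist"; returns a dict with "image" (384x512x3 uint8, blue, green, red), "fovy" (degrees; the focal length in pixels is half the picture's height over the tangent of half this angle, whatever the lens; pixels are square), "cx", "cy" (the principal point, pixels), "k1" (the pictures are not rectified: a ray, as slopes to the right and down, at radius r is drawn at 1 + k1 r^2 times it, then the intrinsics apply), "pose" (4x4, takes a point from camera to world coordinates). Camera axes: x right, y up, looking along -z (the intrinsics and any distortion apply to the point x, -y, -z); pixel columns grow to the right and rows downward; lengths in m; the calibration is good to about 2 mm. A picture is of the moment at which its call begins. There is no depth.
- ctrl.finish_job(): hands the job in; it is judged then, once.
Trained networks look in a picture, given as the dict that the camera call returned (one of the last four; its "shot" number tells which), for a name from the list of things; names that differ only in an ending like _2 or _b are one class to them, and where a whole thing is asked for, a point or a joint stands for the part that bears it (a point fixed in the world has none). Each returns a list of dicts, best first, with "conf" (0 to 1); they miss things now and then, are a little off and sometimes report something else, mostly with a low value. They report only what shows in the picture. A call takes as long as a camera call. They do not tell look-alikes from the thing itself.
- ctrl.regions_of(target, picture): "pixels" (384x512 bool, what is visible of it).
- ctrl.tip_of(target, picture): "xyz" ([x, y, z] in m, in world coordinates, good to about 4 mm: a listed point, or the origin of a listed thing).
The state is a dict: "time": time; "qpos": joint angles; "qd": joint speeds; "joint_efforts": joint torques, N m; "tcp_pos": TCP position; "orientation": TCP orientation; "wrist_force": force on the tool from outside, world axes, zero at the start; "torque": the same for the moment, N m; "opening": finger opening in m; "grasp_force": force on a finger pad.
Only numpy, scipy, OpenCV 4.12 (cv2) and the standard library are available. Lean on these libraries where they do the work, as an engineer would, in place of code of your own. Each camera call takes 0.05 s, during which the arm holds its last target. There are 200 camera calls.

### The job

Push the black cutting board sideways until its whole long edge lies flush against the riser's guide rail, then slide it out along the rail, with the two mushroom caps staying on it, until its front edge is level with the red marker on the rail, over the steel pan. More than half of the board then hangs out and it would tip into the pan, so finish while still holding it by its handle (or holding its rear down), with the board level, flush and resting on the riser; leave the knife and the pan where they are.

Things in the scene. Friction and masses are not known exactly. Their poses are not given: they have to be found in the camera images.
- riser: fixed prep riser: pale wooden slab 300 (its x) by 320 mm (its y) on steel legs, top 80 mm above the worktop. Origin on the worktop under its centre. -y is outward, +x points to the guide rail. Yaw -0.35 to 0.12 rad in the world.
- riser_edge (a point): middle of the riser's outward top edge (riser frame 0, -160, 80 mm), axes as the riser
- rail_face (a point): point on the inner face of the guide rail, above the riser's outward edge (riser frame 130, -160, 90 mm), axes as the riser. The rail is a straight aluminium bar along the riser's y, 12 mm thick, top 25 mm above the slab, fixed; it runs from y = +160 to -440 mm, past the slab's outward edge (y = -160 mm), where it only guides and carries nothing
- marker: fixed red upright blade clipped on the rail's top, 26 mm across the rail, 4 mm thick along it, 34 mm tall, with a small red foot; origin at the centre of its underside, axes as the riser. It stands 195 to 230 mm outward of the riser's edge. The board's front edge belongs level with its centre, measured along the rail (riser y)
- board: loose black cutting board, 200 (x) by 320 (y) by 10 mm, 0.5 to 0.85 kg, centre of mass 7 mm to the rear of its centre. Origin: centre of its underside; -y is its front (outward) end, the +x long edge goes against the rail. Starts flat on the riser, up to 0.18 rad askew, 35 to 70 mm from flush, front 20 to 50 mm past the riser's edge; bow handle at the rear
- board_handle (a point): centre of the steel bow handle's crossbar: flat-sided bar 100 mm long (board x), 14 mm thick (board y), 16 mm tall, centred 42 mm above the board's underside, 20 mm in from the rear edge (board frame 0, 140, 42 mm), on two 14 mm square posts at x = -43 and +43 mm, open for 24 mm below. Axes as the board
- board_front (a point): middle of the board's front top edge (board frame 0, -160, 10 mm), axes as the board
- corner_front (a point): front corner of the board on the rail side (board frame 100, -160, 5 mm)
- corner_rear (a point): rear corner of the board on the rail side (board frame 100, 160, 5 mm)
- mushroom_a: loose brown mushroom cap, dome 48 mm across and 24 mm tall, 20 g, lying on the board; origin at the centre of its flat underside
- mushroom_b: loose pale mushroom cap, dome 42 mm across and 21 mm tall, 15 g, lying on the board; origin at the centre of its flat underside
- pan: loose open steel pan, 200 by 220 mm, 55 mm tall, 0.9 kg, on the worktop outward of the riser, under where the board will hang out; origin at the centre of its underside
- knife: loose paring knife with black handle, about 230 mm long along its x (blade to +x), 15 mm tall, lying on the worktop; origin under the front end of the handle, on the worktop
Not all that is in view belongs to the job. Leave any purple, turquoise or yellow look-alike of the mushroom_b alone.

How it is judged:
By the outcome, as a careful person would: the job done as asked, in the order asked, and still so for the second after the job is handed in, while the arm keeps its last pose, push and grip.
It also fails if it takes over 54 s, if anything falls off the work surface, if the arm or the gripper's body presses on something with over 40 N, if the wrist force passes 120 N, or if a joint passes its speed limit or range.

## Working session

There is one attempt and no reset: what is moved stays moved. The work goes in short steps, Python scripts to look and compute and a tool call to move; the robot and the scene stay as the last step left them, time stands still between calls to the robot, and variables do not carry over. Pictures are saved under pics/ and viewed, at most 10 in all, crops included, and the job is handed in when it is done.

Besides the shell and the picture viewer there is one more tool, called after ">>>" as a command line: name --argument value ..., lists and objects as JSON in quotes. send_rows: Moves the arm, as the interface text tells. Shifts and turns lie within -1 to 1; 1 stands for 50 cm of shift or 90 degrees of turn. Its arguments: {"type":"object","properties":{"commands":{"type":"array","items":{"type":"object","properties":{"translation":{"type":"array","items":{"type":"number"}},"rotation":{"type":"array","items":{"type":"number"}},"fingers":{"type":"number"}}}},"newtons":{"type":"number"}},"required":["commands"]}

```bash
mkdir -p pics; ls
cat > h.py <<'E'
import numpy as np, cv2
from scipy.spatial.transform import Rotation as R
from plant import ctrl
def proj(s,p):
    T=np.array(s["pose"]);c=(np.atleast_2d(p)-T[:3,3])@T[:3,:3]
    u=np.stack([c[:,0]/-c[:,2],-c[:,1]/-c[:,2]],1);r2=(u**2).sum(1,keepdims=True)
    f=192/np.tan(np.radians(s["fovy"])/2)
    return u*(1+s["k1"]*r2)*f+[s["cx"],s["cy"]]
def ray(s,px):
    T=np.array(s["pose"]);f=192/np.tan(np.radians(s["fovy"])/2)
    d=(np.atleast_2d(px)-[s["cx"],s["cy"]])/f;u=d.copy()
    for _ in range(20): u=d/(1+s["k1"]*(u**2).sum(1,keepdims=True))
    return T[:3,3],np.c_[u[:,0],-u[:,1],-np.ones(len(u))]@T[:3,:3].T
def onz(s,px,z):
    o,d=ray(s,px);return o+d*((z-o[2])/d[:,2])[:,None]
E
python3 - <<'E'
from h import *
st=ctrl.sense();print(st)
S={}
for n in ("scene","side","wrist"):
    s=ctrl.snapshot(n);S[n]=s;cv2.imwrite(f"pics/{n}0.png",s["image"])
    print(n,np.round(s["pose"],3).tolist(),s["fovy"],s["k1"])
    for t in "riser riser_edge rail_face marker board board_handle board_front corner_front corner_rear mushroom_a mushroom_b pan knife".split():
        for d in ctrl.tip_of(t,s)[:4]:
            if d["conf"]>.2: print(t,np.round(d["xyz"],4),round(d["conf"],2),proj(s,d["xyz"])[0].round())
cv2.imwrite("pics/both0.png",cv2.resize(np.vstack([np.hstack([S["scene"]["image"],S["side"]["image"]])]),(800,300)))
E
```

```text
pics
{'time': 0.0, 'qpos': array([-1.40848882e+00,  5.28487607e-01,  1.43392016e+00,  2.96604940e-05,
        1.18142263e+00, -1.78500341e-01]), 'qd': array([-5.32481984e-05,  1.37978102e-03,  2.02568742e-03, -2.96286139e-04,
       -4.77125862e-04,  3.21176235e-04]), 'joint_efforts': array([-6.46915601e-05, -4.42349625e+01, -1.78022951e+01, -3.29827399e-04,
        8.43297603e-03, -8.33946245e-09]), 'tcp_pos': array([ 0.20882623, -0.58834417,  0.24731475]), 'orientation': array([-3.09388889e+00, -5.32355760e-01, -7.14898745e-05]), 'wrist_force': array([-0.24883554,  0.26853156,  0.17271973]), 'torque': array([ 0.03412228, -0.00614276, -0.02543164]), 'grasp_force': 0.0, 'opening': 0.08533162535579118}
scene [[-0.642, -0.404, 0.651, 1.549], [0.767, -0.352, 0.537, 0.708], [0.012, 0.844, 0.536, 0.911], [0.0, 0.0, 0.0, 1.0]] 46.35102910172966 -0.08183369708714403
riser [0.5158 0.1775 0.0011] 0.76 [334. 245.]
rail_face [0.6559 0.0253 0.0928] 0.88 [271. 223.]
rail_face [ 0.5376 -0.1341  0.0035] 0.58 [256. 212.]
marker [ 0.6668 -0.1886  0.1057] 0.4 [218. 197.]
board [0.4931 0.147  0.0791] 0
[... 1598 characters left out ...]
88. 299.]
mushroom_a [0.5439 0.0932 0.0882] 0.73 [251. 241.]
mushroom_a [ 0.7342  0.2296 -0.0017] 0.65 [156. 282.]
mushroom_a [ 7.593e-01  2.260e-02 -2.000e-04] 0.63 [191. 230.]
mushroom_a [0.4619 0.1366 0.0914] 0.54 [277. 262.]
mushroom_b [0.5439 0.0932 0.0882] 0.73 [251. 241.]
mushroom_b [ 0.7342  0.2296 -0.0017] 0.65 [156. 282.]
mushroom_b [ 7.593e-01  2.260e-02 -2.000e-04] 0.63 [191. 230.]
mushroom_b [0.4619 0.1366 0.0914] 0.54 [277. 262.]
pan [ 0.5367 -0.1371 -0.0013] 0.89 [282. 219.]
knife [ 0.5144 -0.5043 -0.0033] 0.77 [319. 168.]
wrist [[0.334, 0.9, 0.279, 0.28], [-0.943, 0.319, 0.098, -0.563], [-0.0, -0.296, 0.955, 0.372], [0.0, 0.0, 0.0, 1.0]] 64.23879352153334 -0.06656138287735326
```

View pics/scene0.png

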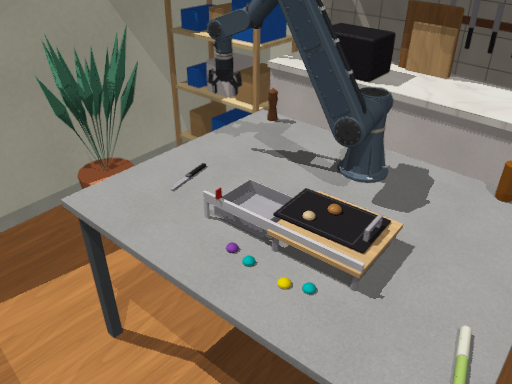

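View pics/side0.png

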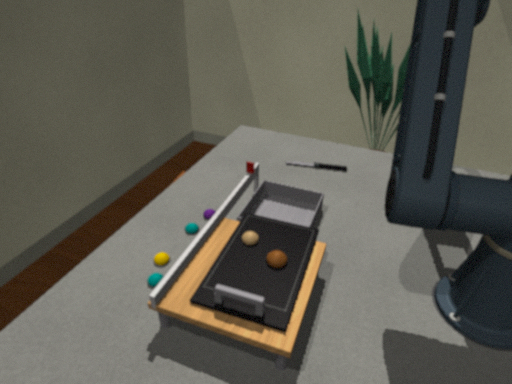

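The scene view shows the black board at about (332,219), with its handle at (373,228). The brown cap is at (334,210) and the pale cap at (309,216). The rail runs from (205,195) to (365,268), and the red marker is at (219,193). 

Things that could be mistaken for a cap are on the worktop: purple (232,247), turquoise (248,261) and (309,288), and yellow (284,283). Only the brown and pale caps are on the board. The handle to grasp is the steel bow at the rear, (373,228). It could be confused with the rail end at (272,224), which the network also reported as a handle; I reject that one because it lies on the rail.

I'll move the wrist camera over the board for a close check.

>>> send_rows --commands '[{"translation": [0.083, -0.075, -0.02], "rotation": [0, 0, 0], "fingers": 1}, {"translation": [0.083, -0.075, -0.02], "rotation": [0, 0, 0], "fingers": 1}, {"translation": [0.083, -0.075, -0.02], "rotation": [0, 0, 0], "fingers": 1}, {"translation": [0.083, -0.075, -0.02], "rotation": [0, 0, 0], "fingers": 1}, {"translation": [0.083, -0.075, -0.02], "rotation": [0, 0, 0], "fingers": 1}, {"translation": [0.083, -0.075, -0.02], "rotation": [0, 0, 0], "fingers": 1}, {"translation": [0.083, -0.075, -0.02], "rotation": [0, 0, 0], "fingers": 1}, {"translation": [0.083, -0.075, -0.02], "rotation": [0, 0, 0], "fingers": 1}, {"translation": [0.083, -0.075, -0.02], "rotation": [0, 0, 0], "fingers": 1}, {"translation": [0.083, -0.075, -0.02], "rotation": [0, 0, 0.095], "fingers": 1}, {"translation": [0.083, -0.075, -0.02], "rotation": [0, 0, 0.095], "fingers": 1}, {"translation": [0, 0, 0], "rotation": [0, 0, 0], "fingers": 1}]'

```text
time: 3.6
tcp_pos: [0.5103, -0.0493, 0.3593]
orientation: [3.14, 0.075, 0.005]
wrist_force: [-0.7, -0.4, 0.1]
opening: 0.0854
grasp_force: 0.0
```

Run:
```python
from h import *
st=ctrl.sense();print(st["time"],st["tcp_pos"],R.from_rotvec(st["orientation"]).as_matrix().round(3).tolist(),st["qpos"].round(2))
s=ctrl.snapshot("wrist");cv2.imwrite("pics/w1.png",s["image"])
import pickle;pickle.dump(s,open("w1.pkl","wb"))
for t in "riser_edge rail_face marker board board_handle board_front corner_front corner_rear".split():
    for d in ctrl.tip_of(t,s)[:3]:
        if d["conf"]>.2: print(t,np.round(d["xyz"],4),round(d["conf"],2),proj(s,d["xyz"])[0].round())
```

```text
3.6 [ 0.51030058 -0.04929735  0.35928184] [[0.999, 0.048, 0.003], [0.048, -0.999, -0.0], [0.003, 0.0, -1.0]] [-0.32  0.25  1.56  0.    1.33  1.21]
riser_edge [ 0.5359 -0.1341 -0.0061] 0.59 [309. 132.]
rail_face [0.6569 0.0239 0.0894] 0.91 [200.  32.]
rail_face [0.4607 0.1373 0.092 ] 0.36 [116. 187.]
marker [ 0.6643 -0.1928  0.1075] 0.94 [387.  33.]
board [0.4951 0.1426 0.0814] 0.56 [113. 160.]
board [0.4659 0.136  0.0927] 0.27 [116. 183.]
board_front [ 0.502  -0.0154  0.0902] 0.78 [229. 162.]
corner_front [ 0.5997 -0.007   0.0872] 0.79 [225.  83.]
corner_front [0.4947 0.1425 0.0811] 0.55 [114. 160.]
corner_front [0.5454 0.0943 0.089 ] 0.34 [145. 124.]
corner_rear [ 0.6651 -0.1895  0.1066] 0.5 [384.  32.]
```

View pics/w1.png

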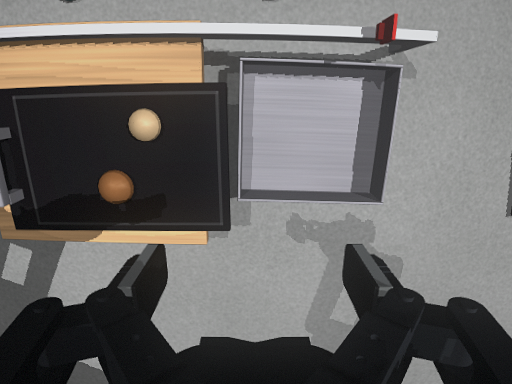

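The wrist view shows the board with front edge near x≈229 and its rail-side edge near y≈85. The pale cap is at (145,125), the brown cap at (116,187), the rail's white top at y≈25–40 and the marker at (388,28). I'll fit the rail and board lines at subpixel accuracy.

Run:
```python
from h import *
import pickle;s=pickle.load(open("w1.pkl","rb"))
g=cv2.cvtColor(s["image"],cv2.COLOR_BGR2GRAY).astype(float)
def fit(pts):
    pts=np.array(pts);b=np.polyfit(pts[:,0],pts[:,1],1)
    for _ in range(3):
        r=pts[:,1]-np.polyval(b,pts[:,0]);k=abs(r)<max(2*np.median(abs(r)),.0007);b=np.polyfit(pts[k,0],pts[k,1],1)
    return b,k.sum(),np.std(r[k])
def edge(cols,r0,r1,sg):
    out=[]
    for c in cols:
        d=sg*np.diff(g[r0:r1,c]);out.append((c+.0,r0+np.argmax(d)+.5))
    return out
# rail top lower (inner) edge: bright->dark going down ; upper outer edge dark->bright
for nm,e,z in (("rail in",edge(range(60,365,3),26,50,-1),.105),("rail out",edge(range(210,365,3),15,36,1),.105),("board +x",edge(range(20,200,3),75,100,-1),.09),("board -x",edge(range(20,225,3),205,240,1),.09)):
    P=onz(s,e,z)[:,:2][:,::-1]; b,n,sd=fit(P); print(nm,"x=%.4f+%.4f*y"%(b[1],b[0]),n,round(sd*1e3,2),"at y=.0237:",round(np.polyval(b,.0237),4), e[::25])
# front edge of board, riser edge
e=[]
for r in range(95,200,3):
    d=np.diff(g[r,215:240]);e.append((215+np.argmax(d)+.5,r))
P=onz(s,e,.09);b,n,sd=fit(P[:,:2]);print("front y=%.4f+%.4f x"%(b[1],b[0]),n,sd)
e=[]
for r in range(50,78,2):
    d=-np.diff(g[r,190:220]);e.append((190+np.argmax(d)+.5,r))
P=onz(s,e,.08);b,n,sd=fit(P[:,:2]);print("riser edge y=%.4f+%.4f x"%(b[1],b[0]),n,sd,e[:3])
im=s["image"].astype(int);m=(im[...,2]>120)&(im[...,1]<70)
yy,xx=np.nonzero(m);print("red",xx.min(),xx.max(),yy.min(),yy.max())
cv2.imwrite("pics/mk.png",cv2.resize(s["image"][0:60,340:450],None,fx=6,fy=6,interpolation=cv2.INTER_NEAREST))
```

```text
rail in x=0.6536+-0.0309*y 102 0.36 at y=.0237: 0.6529 [(60.0, np.float64(34.5)), (135.0, np.float64(33.5)), (210.0, np.float64(33.5)), (285.0, np.float64(34.5)), (360.0, np.float64(36.5))]
rail out x=0.6650+-0.0312*y 51 0.3 at y=.0237: 0.6643 [(210.0, np.float64(22.5)), (285.0, np.float64(23.5)), (360.0, np.float64(26.5))]
board +x x=0.6010+-0.0522*y 59 0.35 at y=.0237: 0.5997 [(20.0, np.float64(87.5)), (95.0, np.float64(84.5)), (170.0, np.float64(82.5))]
board -x x=0.4025+-0.0493*y 57 0.26 at y=.0237: 0.4014 [(20.0, np.float64(229.5)), (95.0, np.float64(237.5)), (170.0, np.float64(230.5))]
front y=-0.0357+0.0182 x 35 0.0003235042152169252
riser edge y=0.0190+0.0063 x 12 2.268100553740727e-06 [(np.float64(200.5), 50), (np.float64(200.5), 52), (np.float64(201.5), 54)]
red 392 396 14 39
```

View pics/mk.png

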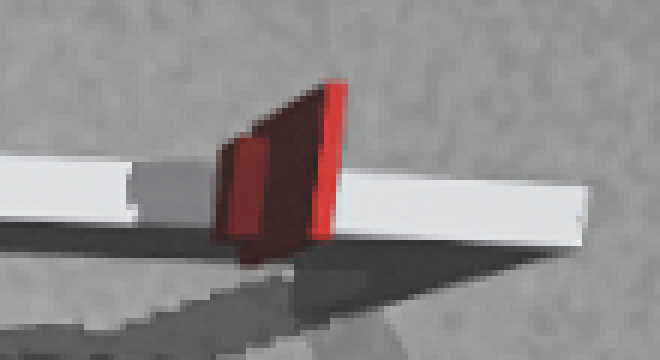

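>>> send_rows --commands '[{"translation": [-0.002, -0.095, 0.03], "rotation": [0, 0, 0], "fingers": 1}, {"translation": [-0.002, -0.095, 0.03], "rotation": [0, 0, 0], "fingers": 1}, {"translation": [-0.002, -0.095, 0.03], "rotation": [0, 0, 0], "fingers": 1}, {"translation": [-0.002, -0.095, 0.03], "rotation": [0, 0, 0], "fingers": 1}, {"translation": [-0.002, -0.095, 0.03], "rotation": [0, 0, 0], "fingers": 1}, {"translation": [-0.002, -0.095, 0.03], "rotation": [0, 0, 0], "fingers": 1}, {"translation": [-0.002, -0.095, 0.03], "rotation": [0, 0, 0], "fingers": 1}, {"translation": [0, 0, 0], "rotation": [0, 0, 0], "fingers": 1}]'

```text
time: 5.05
tcp_pos: [0.4862, 0.2817, 0.2519]
orientation: [3.141, 0.072, -0.004]
wrist_force: [-0.2, -1.0, 0.4]
opening: 0.0853
grasp_force: 0.0
```

Run:
```python
from h import *
import pickle;s=pickle.load(open("w1.pkl","rb"))
print("marker",onz(s,[[393.8,39],[396,14],[394.9,26.5]],.139).round(4).tolist())
st=ctrl.sense();print(st["time"],st["tcp_pos"],R.from_rotvec(st["orientation"]).as_matrix().round(3).tolist(),st["qpos"].round(2))
s=ctrl.snapshot("wrist");cv2.imwrite("pics/w2.png",s["image"])
s2=ctrl.snapshot("scene")
for q in (s,s2):
  for t in "board_handle corner_rear corner_front board".split():
    for d in ctrl.tip_of(t,q)[:2]:
        if d["conf"]>.2: print(t,np.round(d["xyz"],4),round(d["conf"],2),proj(q,d["xyz"])[0].round())
```

```text
marker [[0.6526, -0.1881, 0.139], [0.6771, -0.187, 0.139], [0.6649, -0.1875, 0.139]]
5.05 [0.48617345 0.28173407 0.25193463] [[0.999, 0.046, -0.002], [0.046, -0.999, -0.0], [-0.002, 0.0, -1.0]] [0.33 0.44 1.59 0.   1.12 1.85]
board_handle [0.4917 0.2861 0.1258] 0.59 [251. 181.]
corner_rear [0.5803 0.3114 0.0852] 0.58 [227.  72.]
board [0.4912 0.1446 0.0799] 0.95 [391. 175.]
board_handle [0.4883 0.2824 0.1232] 0.76 [372. 223.]
corner_rear [0.5858 0.3166 0.0843] 0.65 [365. 254.]
corner_front [ 0.6013 -0.0098  0.0828] 0.83 [273. 214.]
board [0.4927 0.1452 0.0801] 0.77 [331. 218.]
board [ 0.5415 -0.1336  0.0021] 0.52 [255. 212.]
```

View pics/w2.png

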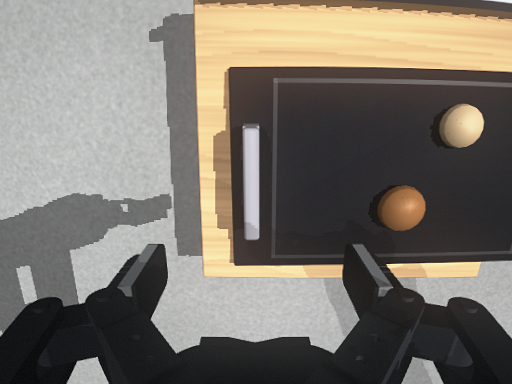

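The bow handle is centred at about (251,183), midway between the open jaws, and the board beneath is clear. The measured height of about 0.122 m agrees with the text (80 + 42 mm). I'll lower onto it and grip.

>>> send_rows --commands '[{"translation": [0.005, -0.005, 0.08], "rotation": [0, 0, 0], "fingers": 1}, {"translation": [0, 0, 0.08], "rotation": [0, 0, 0], "fingers": 1}, {"translation": [0, 0, 0.06], "rotation": [0, 0, 0], "fingers": 1}, {"translation": [0, 0, 0.044], "rotation": [0, 0, 0], "fingers": 1}, {"translation": [0, 0, 0], "rotation": [0, 0, 0], "fingers": 1}]' --newtons 60

```text
time: 6.18
tcp_pos: [0.4886, 0.2817, 0.1198]
orientation: [3.14, 0.066, -0.006]
wrist_force: [-0.2, 0.6, 0.6]
opening: 0.0855
grasp_force: 0.0
```

>>> send_rows --commands '[{"translation": [0, 0, 0], "rotation": [0, 0, 0], "fingers": -0.3}, {"translation": [0, 0, 0], "rotation": [0, 0, 0], "fingers": -0.6}, {"translation": [0, 0, 0], "rotation": [0, 0, 0], "fingers": -1}, {"translation": [0, 0, 0], "rotation": [0, 0, 0], "fingers": -1}, {"translation": [0, 0, 0], "rotation": [0, 0, 0], "fingers": -1}, {"translation": [0, 0, 0], "rotation": [0, 0, 0], "fingers": -1}]' --newtons 60

```text
time: 6.92
tcp_pos: [0.4904, 0.2832, 0.1223]
orientation: [-3.139, -0.067, -0.004]
wrist_force: [-0.5, 2.7, 5.3]
opening: 0.0124
grasp_force: 59.6
```

>>> send_rows --commands '[{"translation": [0.006, 0, 0], "rotation": [0, 0, 0.004], "fingers": -1}, {"translation": [0.012, 0, 0], "rotation": [0, 0, 0.004], "fingers": -1}, {"translation": [0.018, 0, 0], "rotation": [0, 0, 0], "fingers": -1}, {"translation": [0.02, 0, 0], "rotation": [0, 0, 0], "fingers": -1}, {"translation": [0.018, 0, 0], "rotation": [0, 0, 0], "fingers": -1}, {"translation": [0.01, 0, 0], "rotation": [0, 0, 0], "fingers": -1}, {"translation": [0.006, 0, 0], "rotation": [0, 0, 0], "fingers": -1}, {"translation": [0, 0, 0], "rotation": [0, 0, 0], "fingers": -1}]'

```text
time: 7.92
tcp_pos: [0.5296, 0.2832, 0.1223]
orientation: [3.14, 0.04, -0.017]
wrist_force: [-11.9, -1.2, 14.6]
opening: 0.0126
grasp_force: 61.7
```

```bash
cat > m.py <<'E'
from h import *
st=ctrl.sense();M=R.from_rotvec(st["orientation"]).as_matrix();print(st["time"],st["tcp_pos"].round(4),"yaw",round(np.arctan2(M[1,0],M[0,0]),4),"zax",M[:,2].round(3),"F",st["wrist_force"].round(1),"T",st["torque"].round(2),st["grasp_force"],st["opening"])
for n in ("scene","side","wrist"):
    s=ctrl.snapshot(n);cv2.imwrite(f"pics/{n}_{st['time']:.1f}.png",s["image"])
    for t in "board_handle board_front corner_rear corner_front board mushroom_a".split():
      for d in ctrl.tip_of(t,s)[:4 if t[0]=='m' else 1]:
        if d["conf"]>.3 and d["xyz"][2]>.05: print(n,t,np.round(d["xyz"],4),round(d["conf"],2))
E
python3 m.py
```

```text
7.925 [0.5296 0.2832 0.1223] yaw 0.0253 zax [-0.011 -0.001 -1.   ] F [-11.9  -1.2  14.6] T [-0.11  1.46 -0.91] 61.70692205429077 0.012633035667760095
scene board_handle [0.5246 0.2855 0.1225] 0.86
scene board_front [ 0.5241 -0.0161  0.0899] 0.66
scene corner_rear [0.6286 0.3066 0.0835] 0.93
scene corner_front [ 0.6241 -0.0166  0.0833] 0.82
scene board [0.5275 0.1384 0.0819] 0.95
scene mushroom_a [0.4946 0.1359 0.0854] 0.47
side board_handle [0.5269 0.284  0.1207] 0.63
side board_front [ 0.5293 -0.0176  0.0885] 0.91
side corner_rear [0.627  0.3033 0.0894] 0.72
side corner_front [ 0.6262 -0.0111  0.0827] 0.97
side board [0.5273 0.1437 0.0791] 0.69
side mushroom_a [0.4942 0.1325 0.091 ] 0.7
side mushroom_a [0.5754 0.0885 0.0905] 0.58
wrist board_handle [0.5258 0.2828 0.1276] 0.84
wrist corner_rear [0.6259 0.3024 0.0862] 0.75
wrist board [0.5263 0.1397 0.0803] 0.55
wrist mushroom_a [0.4953 0.1324 0.0881] 0.74
```

The board's front lagged in the turn because the tool is pressing down and adding drag. I'll unload it a little, grip harder and turn the front toward the rail.

>>> send_rows --commands '[{"translation": [0, 0, -0.003], "rotation": [0, 0, 0], "fingers": -1}, {"translation": [0, 0, -0.002], "rotation": [0, 0, 0], "fingers": -1}, {"translation": [0, 0, 0], "rotation": [0, 0, -0.01], "fingers": -1}, {"translation": [0, 0, 0], "rotation": [0, 0, -0.012], "fingers": -1}, {"translation": [0, 0, 0], "rotation": [0, 0, -0.008], "fingers": -1}, {"translation": [0, 0, 0], "rotation": [0, 0, 0], "fingers": -1}]' --newtons 100

```text
time: 9.72
tcp_pos: [0.5347, 0.2837, 0.1236]
orientation: [3.139, 0.121, -0.0]
wrist_force: [-0.8, 0.7, -3.8]
opening: 0.0123
grasp_force: 97.6
```

```bash
python3 m.py
```

```text
9.725 [0.5347 0.2837 0.1236] yaw 0.0772 zax [-0. -0. -1.] F [-0.8  0.7 -3.8] T [ 0.13  0.19 -0.34] 97.6097309589386 0.012320713027856336
scene board_handle [0.5331 0.2813 0.1239] 0.59
scene board_front [ 0.5487 -0.0153  0.088 ] 0.91
scene corner_rear [0.6332 0.3157 0.0853] 0.94
scene corner_front [ 0.6505 -0.0117  0.0859] 0.68
scene board [0.5416 0.143  0.0838] 0.59
scene mushroom_a [0.5888 0.0919 0.0874] 0.68
scene mushroom_a [0.5104 0.1331 0.0874] 0.61
side board_handle [0.5355 0.2873 0.1196] 0.7
side board_front [ 0.5534 -0.0137  0.0885] 0.92
side corner_rear [0.6282 0.3107 0.0914] 0.83
side corner_front [ 0.6516 -0.0031  0.0856] 0.88
side board [0.5418 0.1463 0.0773] 0.79
side mushroom_a [0.5106 0.133  0.0894] 0.63
side mushroom_a [0.5951 0.0915 0.091 ] 0.61
wrist board_handle [0.5351 0.2842 0.1257] 0.76
wrist corner_rear [0.6271 0.3098 0.0878] 0.94
wrist board [0.541  0.1418 0.0818] 0.77
wrist mushroom_a [0.5117 0.1335 0.0918] 0.73
```

>>> send_rows --commands '[{"translation": [0.005, 0, 0], "rotation": [0, 0, 0.004], "fingers": -1}, {"translation": [0.006, 0, 0], "rotation": [0, 0, 0.005], "fingers": -1}, {"translation": [0.006, 0, 0], "rotation": [0, 0, 0.005], "fingers": -1}, {"translation": [0.005, 0, 0], "rotation": [0, 0, 0.002], "fingers": -1}, {"translation": [0.003, 0, 0], "rotation": [0, 0, 0], "fingers": -1}, {"translation": [0, 0, 0], "rotation": [0, 0, 0], "fingers": -1}]'

```text
time: 11.52
tcp_pos: [0.5467, 0.285, 0.1237]
orientation: [-3.14, -0.08, 0.001]
wrist_force: [-3.5, 2.5, -3.8]
opening: 0.0123
grasp_force: 98.0
```

```bash
python3 m.py|grep -v mush
```

```text
11.525 [0.5467 0.285  0.1237] yaw 0.0507 zax [-0.001  0.001 -1.   ] F [-3.5  2.5 -3.8] T [ 0.62  0.45 -0.73] 97.95065402984619 0.012346165001560353
scene board_handle [0.541  0.2822 0.1241] 0.92
scene board_front [ 0.5501 -0.0185  0.0893] 0.7
scene corner_rear [0.646  0.3125 0.0871] 0.86
scene corner_front [ 0.6527 -0.0114  0.081 ] 0.6
scene board [0.5482 0.1455 0.0837] 0.61
side board_handle [0.5441 0.2867 0.119 ] 0.86
side board_front [ 0.5567 -0.0168  0.09  ] 0.8
side corner_rear [0.6437 0.3092 0.0902] 0.92
side corner_front [ 0.6508 -0.0081  0.0818] 0.91
side board [0.5478 0.149  0.0795] 0.58
wrist board_handle [0.5458 0.2841 0.1237] 0.78
wrist board [0.5454 0.1451 0.0788] 0.8
```

>>> send_rows --commands '[{"translation": [0.003, 0, 0], "rotation": [0, 0, 0], "fingers": -1}, {"translation": [0.003, 0, 0], "rotation": [0, 0, 0], "fingers": -1}, {"translation": [0, 0, 0], "rotation": [0, 0, 0], "fingers": -1}]'

```text
time: 12.95
tcp_pos: [0.5486, 0.2851, 0.1236]
orientation: [-3.14, -0.079, 0.005]
wrist_force: [-6.0, 3.5, -2.9]
opening: 0.0122
grasp_force: 98.4
```

```bash
cat > v.py <<'E'
from h import *
st=ctrl.sense();M=R.from_rotvec(st["orientation"]).as_matrix();print(st["time"],st["tcp_pos"].round(4),"yaw",round(np.arctan2(M[1,0],M[0,0]),4),"zax",M[:,2].round(3),"F",st["wrist_force"].round(1),"T",st["torque"].round(2))
w=ctrl.snapshot("wrist")["image"];a=ctrl.snapshot("side")["image"];c=ctrl.snapshot("scene")["image"]
a=cv2.resize(a[140:320,130:340],(400,343),interpolation=cv2.INTER_CUBIC);c=cv2.resize(c[170:290,190:410],(400,218),interpolation=cv2.INTER_CUBIC)
left=np.vstack([a,c]);w=cv2.resize(w,(400,300))
p=np.zeros((561,400,3),np.uint8);p[:300]=w
cv2.imwrite(f"pics/v_{st['time']:.1f}.png",np.hstack([left,p]));
E
python3 v.py; ls pics|grep v_
```

```text
12.95 [0.5486 0.2851 0.1236] yaw 0.0503 zax [-0.003  0.001 -1.   ] F [-6.   3.5 -2.9] T [ 0.77  0.75 -0.96]
v_12.9.png
```

View pics/v_12.9.png

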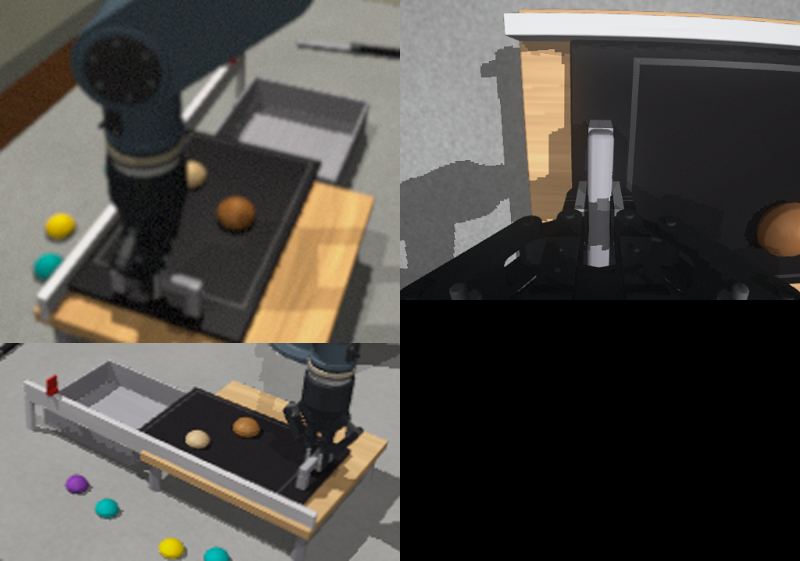

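The board looks against the rail along its length, and both caps are still on it. I'll measure the parallelism from the wrist image.

```bash
cat > par.py <<'E'
from h import *
s=ctrl.snapshot("wrist");g=cv2.cvtColor(s["image"],cv2.COLOR_BGR2GRAY).astype(float)
cols=range(330,500,4)
d=np.diff(g,axis=0)
e1=[(c,10+np.argmin(d[10:75,c])+.5) for c in cols]
P=onz(s,e1,.105);b=np.polyfit(P[:,1],P[:,0],1);print("rail slope",-b[0],"x at .25",np.polyval(b,.25),np.std(P[:,0]-np.polyval(b,P[:,1])))
e2=[];
for c,r in e1:
    r0=int(r)+20; e2.append((c,r0+np.argmax(d[r0:r0+35,c])+.5))
P=onz(s,e2,.09);b2=np.polyfit(P[:,1],P[:,0],1);r=P[:,0]-np.polyval(b2,P[:,1]);k=abs(r)<.001;b2=np.polyfit(P[k,1],P[k,0],1)
print("groove slope",-b2[0],"x at .25",np.polyval(b2,.25),np.std(r[k]),k.sum())
for c in (300,350,400,450,490):
    print(c,g[20:95,c].astype(int).tolist())
E
python3 par.py
```

```text
rail slope 0.03005095091966001 x at .25 0.646256702312607 0.0001796157486464743
groove slope 0.029875160829390533 x at .25 0.6362985630653145 0.00015096999552903143 43
300 [233, 234, 234, 234, 234, 234, 234, 235, 234, 234, 234, 234, 235, 234, 234, 233, 232, 233, 233, 235, 235, 236, 235, 235, 235, 229, 170, 111, 64, 68, 69, 70, 59, 45, 43, 45, 44, 50, 51, 50, 55, 56, 56, 53, 53, 53, 51, 53, 51, 52, 51, 50, 47, 75, 113, 111, 105, 100, 88, 91, 109, 110, 88, 77, 78, 76, 76, 76, 76, 76, 77, 76, 76, 74, 75]
350 [203, 225, 233, 234, 233, 234, 234, 233, 234, 233, 234, 234, 233, 234, 234, 233, 233, 231, 231, 232, 233, 234, 234, 233, 233, 234, 235, 218, 160, 96, 66, 69, 69, 69, 52, 44, 45, 44, 48, 50, 52, 49, 49, 48, 52, 53, 52, 53, 51, 50, 51, 49, 49, 47, 48, 73, 86, 88, 85, 86, 85, 86, 85, 86, 40, 45, 44, 44, 43, 45, 41, 42, 43, 41, 43]
400 [189, 196, 193, 193, 229, 232, 232, 233, 233, 232, 233, 233, 233, 232, 233, 233, 232, 233, 232, 231, 231, 231, 233, 232, 233, 233, 233, 232, 234, 231, 183, 124, 64, 68, 68, 69, 60, 49, 46, 46, 47, 46, 44, 44, 45, 56, 55, 53, 52, 53, 51, 50, 50, 50, 49, 49, 47, 78, 93, 93, 92, 92, 93, 91, 91, 89, 39, 43, 43, 43, 44, 42, 41, 43, 42]
450 [161, 152, 156, 190, 190, 195, 177, 223, 232, 230, 231, 231, 231, 231, 231, 231, 231, 231, 230, 231, 231, 231, 231, 231, 231, 231, 232, 231, 231, 232, 231, 233, 228, 186, 122, 65, 67, 66, 67, 54, 42, 42, 43, 44, 43, 43, 42, 40, 45, 46, 43, 47, 50, 48, 48, 47, 48, 47, 46, 50, 79, 97, 93, 94, 94, 93, 93, 95, 62, 43, 41, 41, 41, 39, 41]
490 [159, 159, 160, 159, 158, 125, 187, 186, 191, 189, 196, 227, 229, 229, 228, 229, 228, 228, 229, 229, 229, 229, 229, 229, 229, 229, 230, 229, 229, 229, 230, 229, 229, 229, 231, 228, 185, 122, 61, 62, 63, 66, 49, 38, 40, 37, 39, 38, 39, 38, 39, 47, 47, 47, 46, 44, 48, 46, 44, 44, 42, 43, 69, 89, 89, 86, 88, 88, 87, 88, 79, 40, 39, 40, 40]
```

The board and rail slopes agree within 0.0002 rad, so the board is flush. Next I'll slide it out along the rail, stopping short of the marker.

>>> send_rows --commands '[{"translation": [0, 0.006, 0], "rotation": [0, 0, 0], "fingers": -1}, {"translation": [0, 0.014, 0], "rotation": [0, 0, 0], "fingers": -1}, {"translation": [0, 0.022, 0], "rotation": [0, 0, 0], "fingers": -1}, {"translation": [0, 0.025, 0], "rotation": [0, 0, 0], "fingers": -1}, {"translation": [-0.001, 0.025, 0], "rotation": [0, 0, 0], "fingers": -1}, {"translation": [0, 0.025, 0.001], "rotation": [0, 0, 0], "fingers": -1}, {"translation": [-0.001, 0.025, 0], "rotation": [0, 0, 0], "fingers": -1}, {"translation": [0, 0.025, 0.001], "rotation": [0, 0, 0], "fingers": -1}, {"translation": [-0.001, 0.025, 0], "rotation": [0, 0, 0], "fingers": -1}, {"translation": [0, 0.025, 0.001], "rotation": [0, 0, 0], "fingers": -1}, {"translation": [-0.001, 0.018, 0], "rotation": [0, 0, 0], "fingers": -1}, {"translation": [0, 0.008, 0], "rotation": [0, 0, 0], "fingers": -1}]'

```text
time: 14.65
tcp_pos: [0.5523, 0.1645, 0.1228]
orientation: [-3.138, -0.077, 0.006]
wrist_force: [-7.3, 9.9, 2.3]
opening: 0.0127
grasp_force: 99.1
```

```bash
python3 m.py; python3 par.py|head -2
```

```text
14.65 [0.5523 0.1645 0.1228] yaw 0.0493 zax [-0.004  0.003 -1.   ] F [-7.3  9.9  2.3] T [ 1.51  1.01 -0.93] 99.14008498191833 0.012664959669997802
scene board_handle [0.5511 0.1631 0.1232] 0.75
scene board_front [ 0.5576 -0.1346  0.0862] 0.91
scene corner_rear [0.6494 0.1896 0.0811] 0.91
scene corner_front [ 0.6583 -0.1325  0.0839] 0.64
scene board [0.5526 0.0242 0.0805] 0.58
scene mushroom_a [ 0.6025 -0.0272  0.0871] 0.49
scene mushroom_a [0.5208 0.015  0.0888] 0.48
side board_handle [0.5495 0.1678 0.12  ] 0.76
side board_front [ 0.5599 -0.1355  0.0916] 0.92
side corner_rear [0.6476 0.1874 0.0896] 0.56
side corner_front [ 0.657  -0.1273  0.0832] 0.72
side board [0.5515 0.0248 0.078 ] 0.58
side mushroom_a [0.5207 0.0142 0.0895] 0.68
wrist board_handle [0.5519 0.1648 0.1231] 0.9
wrist corner_rear [0.6439 0.1887 0.0872] 0.88
wrist board [0.551  0.0227 0.0775] 0.74
wrist mushroom_a [0.5231 0.0159 0.0901] 0.67
rail slope 0.030456475246489107 x at .25 0.6462865193571665 0.00016014081838958827
groove slope 0.029938764108452955 x at .25 0.6363672125919223 0.00015372447082776146 43
```

>>> send_rows --commands '[{"translation": [0, 0.008, 0.001], "rotation": [0, 0, 0], "fingers": -1}, {"translation": [0, 0.018, 0.001], "rotation": [0, 0, 0], "fingers": -1}, {"translation": [-0.001, 0.022, 0.001], "rotation": [0, 0, 0], "fingers": -1}, {"translation": [0, 0.022, 0], "rotation": [0, 0, 0], "fingers": -1}, {"translation": [-0.001, 0.016, 0], "rotation": [0, 0, 0], "fingers": -1}, {"translation": [0, 0.008, 0], "rotation": [0, 0, 0], "fingers": -1}, {"translation": [0, 0, 0], "rotation": [0, 0, 0], "fingers": -1}]'

```text
time: 16.62
tcp_pos: [0.5537, 0.1189, 0.1226]
orientation: [-3.136, -0.077, 0.005]
wrist_force: [-7.9, 12.3, 9.6]
opening: 0.012
grasp_force: 100.1
```

```bash
python3 m.py; python3 par.py|head -2
python3 - <<'E'
from h import *
a=ctrl.snapshot("scene");b=ctrl.snapshot("side")
for s in (a,b):
  for t in ("marker","board_front","corner_front"):
    for d in ctrl.tip_of(t,s)[:1]: print(t,np.round(d["xyz"],4),d["conf"],proj(s,d["xyz"]))
pa=proj(a,[[.66,-.19,.1]])[0].astype(int);pb=proj(b,[[.66,-.19,.1]])[0].astype(int)
print(pa,pb)
c=lambda i,p:cv2.resize(i["image"][p[1]-30:p[1]+45,p[0]-25:p[0]+75] ,(400,300),interpolation=cv2.INTER_NEAREST)
c2=lambda i,p:cv2.resize(i["image"][p[1]-30:p[1]+45,p[0]-30:p[0]+70] ,(400,300),interpolation=cv2.INTER_NEAREST)
cv2.imwrite("pics/fr.png",np.hstack([c(a,pa),c2(b,pb)]))
E
```

```text
16.625 [0.5537 0.1189 0.1226] yaw 0.0493 zax [-0.003  0.005 -1.   ] F [-7.9 12.3  9.6] T [ 1.91  1.18 -0.89] 100.14432191848755 0.012013760566956981
scene board_front [ 0.5572 -0.1839  0.0886] 0.74
scene corner_rear [0.6512 0.1447 0.0842] 0.73
scene corner_front [ 0.6549 -0.1793  0.0826] 0.56
scene board [ 0.5523 -0.0204  0.0807] 0.87
scene mushroom_a [ 0.6023 -0.0725  0.0854] 0.66
side board_handle [0.5504 0.1223 0.1212] 0.59
side corner_rear [0.6526 0.1421 0.0891] 0.89
side board [ 0.5525 -0.0188  0.0811] 0.92
side mushroom_a [ 0.524  -0.0284  0.0943] 0.75
side mushroom_a [0.5515 0.1184 0.1194] 0.54
wrist board_handle [0.5513 0.1211 0.1216] 0.87
wrist corner_rear [0.648  0.1407 0.0865] 0.92
wrist board [ 0.5532 -0.0226  0.0782] 0.64
wrist mushroom_a [ 0.521  -0.0298  0.089 ] 0.87
rail slope 0.030340713132794614 x at .25 0.6462942383023196 0.000132174658213255
groove slope 0.030588039265089344 x at .25 0.6362735064245951 0.0001516695129822253 43
marker [ 0.6629 -0.186   0.1047] 0.45 [[219.68028855 196.81603177]]
board_front [ 0.5558 -0.1792  0.0891] 0.83 [[242.6379779  188.75348966]]
corner_front [ 0.6564 -0.1825  0.0819] 0.86 [[222.00899185 202.11513199]]
board_front [ 0.5599 -0.1801  0.0883] 0.59 [[281.1954183  185.75712397]]
corner_front [ 0.6591 -0.1727  0.0819] 0.73 [[249.92198354 181.53826142]]
[219 197] [251 173]
```

View pics/fr.png

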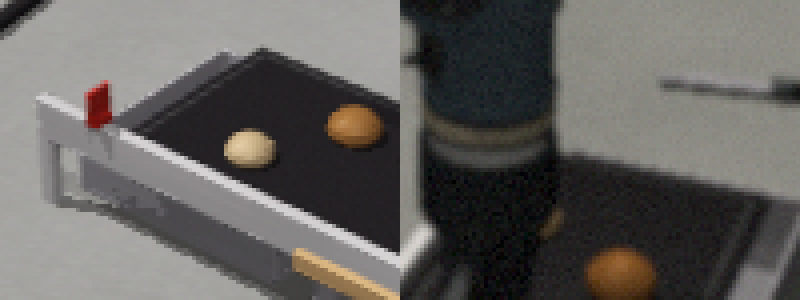

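The scene crop shows the front edge meeting the rail about 10 mm short of the marker (base at crop (97,125), board corner near (122,132)). I'll measure both in the same camera by fitting the marker box silhouette and the board's front edge.

```bash
cat > gap.py <<'E'
from h import *
import pickle
psi=.0306; ex=np.array([np.cos(psi),np.sin(psi)]); ey=np.array([-np.sin(psi),np.cos(psi)])
X0=(np.array([.6536-.0309*0,0.])@ex)  # rail face, riser-parallel coordinate
W=lambda u,v,z:np.r_[u*ex+v*ey,z]
def box(s,u,v,sc=8):
    P=np.array([W(u+a*.013,v+b*.002,.105+c*.034) for a in(-1,1) for b in(-1,1) for c in(0,1)])
    m=np.zeros((384*sc//1,512*sc),np.uint8)
    cv2.fillConvexPoly(m,cv2.convexHull(((proj(s,P)+.5)*sc).astype(np.int32)),255)
    return cv2.resize(m,(512,384),interpolation=cv2.INTER_AREA)/255.
def marker(s):
    im=s["image"].astype(float);red=np.clip((im[...,2]-1.6*np.maximum(im[...,1],im[...,0]))/40,0,1)
    c=proj(s,W(X0+.006,-.209,.12))[0].astype(int);k=np.zeros_like(red);k[c[1]-35:c[1]+35,c[0]-35:c[0]+35]=1;red*=k
    best=max(((-np.abs(box(s,X0+.006+du,v)-red).sum(),v,du) for v in np.arange(-.222,-.198,.001) for du in (-.002,0,.002)))
    return best,red.sum()
def front(s,v0,z=.09,us=np.linspace(-.17,-.03,25)):
    g=cv2.GaussianBlur(cv2.cvtColor(s["image"],cv2.COLOR_BGR2GRAY),(0,0),.7).astype(np.float32)
    vs=np.arange(v0-.015,v0+.015,.0005);o=[]
    for u in us:
        p=proj(s,np.array([W(X0+u,v,z) for v in vs])).astype(np.float32)
        l=cv2.remap(g,p[None,:,0],p[None,:,1],cv2.INTER_LINEAR)[0];o.append(vs[np.argmin(np.diff(l))]+.00025)
    o=np.array(o);return np.median(o),np.polyfit(us,o,1)[0],np.std(o),o.round(4).tolist()
E
python3 - <<'E'
from gap import *
s=ctrl.snapshot("scene");print("scene",marker(s),front(s,-.198))
b=ctrl.snapshot("side");print("side front",front(b,-.198,us=np.linspace(-.15,-.03,20)))
print("w1",marker(pickle.load(open("w1.pkl","rb"))))
b["image"]=cv2.imread("pics/side0.png");print("side0",marker(b))
E
```

```text
scene ((np.float64(-14.516274509803921), np.float64(-0.207), 0.002), np.float64(52.49)) (np.float64(-0.19875), np.float64(0.04404395604395533), np.float64(0.00839132885781508), [-0.1948, -0.1932, -0.1972, -0.2128, -0.1948, -0.2118, -0.2128, -0.2128, -0.2128, -0.2122, -0.2128, -0.2128, -0.2122, -0.2128, -0.1958, -0.1958, -0.1968, -0.2128, -0.2128, -0.1948, -0.1968, -0.1968, -0.1958, -0.1958, -0.1988])
side front (np.float64(-0.20175), np.float64(0.012797619047619405), np.float64(0.002198152633462929), [-0.2018, -0.2013, -0.2002, -0.2002, -0.2033, -0.2043, -0.2008, -0.1982, -0.2038, -0.2023, -0.2028, -0.2018, -0.2043, -0.2028, -0.2033, -0.2008, -0.2023, -0.1948, -0.1992, -0.2008])
w1 ((np.float64(-411.16862745098035), np.float64(-0.19899999999999998), -0.002), np.float64(0.0))
side0 ((np.float64(-32.67852941176471), np.float64(-0.207), 0.002), np.float64(56.38499999999999))
```

>>> send_rows --commands '[{"translation": [0, 0.004, 0], "rotation": [0, 0, 0], "fingers": -1}, {"translation": [0, 0.006, 0], "rotation": [0, 0, 0], "fingers": -1}, {"translation": [0, 0.005, 0], "rotation": [0, 0, 0], "fingers": -1}, {"translation": [0, 0.003, 0], "rotation": [0, 0, 0], "fingers": -1}, {"translation": [0, 0, 0], "rotation": [0, 0, 0], "fingers": -1}]'

```text
time: 18.85
tcp_pos: [0.554, 0.1108, 0.1227]
orientation: [-3.135, -0.077, 0.005]
wrist_force: [-7.9, 15.2, 10.6]
opening: 0.0121
grasp_force: 100.3
```

```bash
cat > g2.py <<'E'
from gap import *
st=ctrl.sense();M=R.from_rotvec(st["orientation"]).as_matrix();print(st["time"],st["tcp_pos"].round(4),"v",round(st["tcp_pos"][:2]@ey,4),"zax",M[:,2].round(4),"F",st["wrist_force"].round(1))
out=[];acc={}
for n in ("scene","side"):
    S=[ctrl.snapshot(n) for _ in range(4)];s=S[0]
    for q in S:
        for t in ("board_front","corner_front","corner_rear","board_handle","board"):
            for d in ctrl.tip_of(t,q)[:1]:
                v=np.array(d["xyz"])[:2]@ey-{"board_front":0,"corner_front":0,"corner_rear":.32,"board_handle":.3,"board":.16}[t]
                if d["conf"]>.3 and abs(v+.206)<.02: acc.setdefault(n+" "+t,[]).append(round(v,4))
    s["image"]=np.mean([q["image"] for q in S],0).astype(np.uint8)
    g=s["image"]
    c=proj(s,W(X0-.05,-.2,.09))[0].astype(int);x0,y0=c[0]-40,c[1]-35;k=5
    v=cv2.resize(g[y0:y0+70,x0:x0+80],None,fx=k,fy=k,interpolation=cv2.INTER_CUBIC)
    for vv,col in ((-.207,(0,255,0)),):
        P=(proj(s,np.array([W(X0-.19,vv,.09),W(X0,vv,.09)]))-[x0,y0]+.5)*k
        for p in P: cv2.circle(v,tuple(p.astype(int).tolist()),3,col,1)
        cv2.line(v,*[tuple(p.astype(int).tolist()) for p in P],col,1)
    out.append(v); print(n,"edge",front(s,-.2055,us=np.linspace(-.15,-.02,27))[3])
for a in acc: print(a,acc[a])
cv2.imwrite("pics/g2_%.1f.png"%st["time"],np.hstack(out))
E
python3 g2.py; python3 par.py|head -2; ls pics/g2*
```

```text
18.85 [0.554  0.1108 0.1227] v 0.0938 zax [-0.0034  0.0059 -1.    ] F [-7.9 15.2 10.6]
scene edge [-0.2192, -0.2177, -0.2182, -0.2172, -0.2192, -0.2182, -0.2172, -0.2182, -0.2187, -0.2187, -0.2162, -0.2187, -0.2182, -0.2197, -0.2192, -0.2192, -0.2197, -0.2182, -0.2197, -0.2182, -0.2172, -0.2202, -0.2177, -0.2192, -0.2187, -0.2172, -0.2027]
side edge [-0.2027, -0.2027, -0.2022, -0.2062, -0.2047, -0.2047, -0.2037, -0.2047, -0.2067, -0.2037, -0.2022, -0.2012, -0.2022, -0.2042, -0.2057, -0.2067, -0.2042, -0.2052, -0.2067, -0.2012, -0.2042, -0.2017, -0.2042, -0.2037, -0.2117, -0.2197, -0.1987]
scene board_front [np.float64(-0.2074), np.float64(-0.2082), np.float64(-0.2071), np.float64(-0.2097)]
scene corner_front [np.float64(-0.2095), np.float64(-0.2046), np.float64(-0.2086), np.float64(-0.2062)]
scene board_handle [np.float64(-0.2057), np.float64(-0.2082), np.float64(-0.2066)]
scene board [np.float64(-0.2069), np.float64(-0.2063), np.float64(-0.2064), np.float64(-0.206)]
scene corner_rear [np.float64(-0.2005), np.float64(-0.2046), np.float64(-0.2025)]
side board_front [np.float64(-0.2054), np.float64(-0.2056), np.float64(-0.2074), np.float64(-0.2088)]
side corner_front [np.float64(-0.2021), np.float64(-0.2019), np.float64(-0.2021)]
side corner_rear [np.float64(-0.2077), np.float64(-0.2083), np.float64(-0.2093), np.float64(-0.2048)]
side board_handle [np.float64(-0.2051), np.float64(-0.2024), np.float64(-0.2069), np.float64(-0.2045)]
side board [np.float64(-0.2044), np.float64(-0.2042), np.float64(-0.2045), np.float64(-0.2082)]
rail slope 0.029509347397181418 x at .25 0.6464492310845728 0.00012879955906179366
groove slope 0.03047205510835562 x at .25 0.6362968713288454 0.00015542209419811567 43
pics/g2_18.9.png
```

View pics/g2_18.9.png

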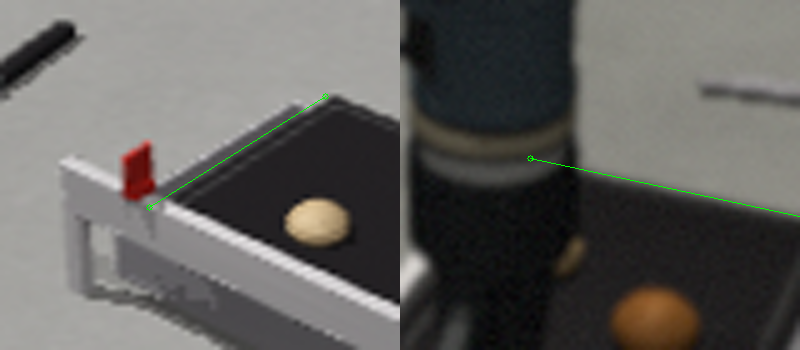

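The front edge sits about 2–3 mm short of the marker line, so I'll nudge it.

>>> send_rows --commands '[{"translation": [0, 0.003, 0], "rotation": [0, 0, 0], "fingers": -1}, {"translation": [0, 0.003, 0], "rotation": [0, 0, 0], "fingers": -1}, {"translation": [0, 0, 0], "rotation": [0, 0, 0], "fingers": -1}, {"translation": [0, 0, 0], "rotation": [0, 0, 0], "fingers": -1}]'

```text
time: 21.8
tcp_pos: [0.5541, 0.108, 0.1228]
orientation: [-3.134, -0.077, 0.005]
wrist_force: [-9.2, 14.5, 11.0]
opening: 0.0119
grasp_force: 100.4
```

```bash
python3 g2.py; python3 par.py|head -2; python3 v.py; ls pics/g2* pics/v_*
```

```text
21.8 [0.5541 0.108  0.1228] v 0.091 zax [-0.0036  0.0061 -1.    ] F [-9.2 14.5 11. ]
scene edge [-0.2192, -0.2177, -0.2182, -0.2172, -0.2192, -0.2147, -0.2172, -0.2182, -0.2187, -0.2147, -0.2162, -0.2187, -0.2172, -0.2157, -0.2192, -0.2192, -0.2197, -0.2172, -0.2197, -0.2182, -0.2172, -0.2202, -0.2177, -0.2192, -0.2187, -0.2172, -0.2027]
side edge [-0.2067, -0.2027, -0.2047, -0.2062, -0.2072, -0.2092, -0.2057, -0.2057, -0.2067, -0.2037, -0.2112, -0.2052, -0.2072, -0.2092, -0.2092, -0.2067, -0.2062, -0.2092, -0.2067, -0.2062, -0.2077, -0.2057, -0.2072, -0.2092, -0.2117, -0.2177, -0.2042]
scene board_front [np.float64(-0.2103), np.float64(-0.2085), np.float64(-0.2076)]
scene corner_front [np.float64(-0.2092), np.float64(-0.2101), np.float64(-0.2107), np.float64(-0.211)]
scene corner_rear [np.float64(-0.206), np.float64(-0.2026), np.float64(-0.2039)]
scene board_handle [np.float64(-0.2104), np.float64(-0.2111), np.float64(-0.2123), np.float64(-0.2115)]
scene board [np.float64(-0.2095), np.float64(-0.2071), np.float64(-0.2087)]
side board_front [np.float64(-0.2091), np.float64(-0.2082), np.float64(-0.207), np.float64(-0.2053)]
side corner_front [np.float64(-0.2012), np.float64(-0.2035), np.float64(-0.2037), np.float64(-0.2048)]
side corner_rear [np.float64(-0.2093), np.float64(-0.2104)]
side board_handle [np.float64(-0.2065), np.float64(-0.2077), np.float64(-0.2089), np.float64(-0.2078)]
side board [np.float64(-0.2072), np.float64(-0.21), np.float64(-0.2109), np.float64(-0.2093)]
rail slope 0.029184247629193413 x at .25 0.6465265470592244 0.00012684335143800033
groove slope 0.03051461036817675 x at .25 0.6363139591195152 0.00014180774558106806 43
24.25 [0.5541 0.108  0.1228] yaw 0.049 zax [-0.004  0.006 -1.   ] F [-8.7 16.9 11.2] T [ 2.42  1.23 -0.92]
pics/g2_18.9.png
pics/g2_21.8.png
pics/v_12.9.png
pics/v_24.2.png
```

View pics/g2_21.8.png

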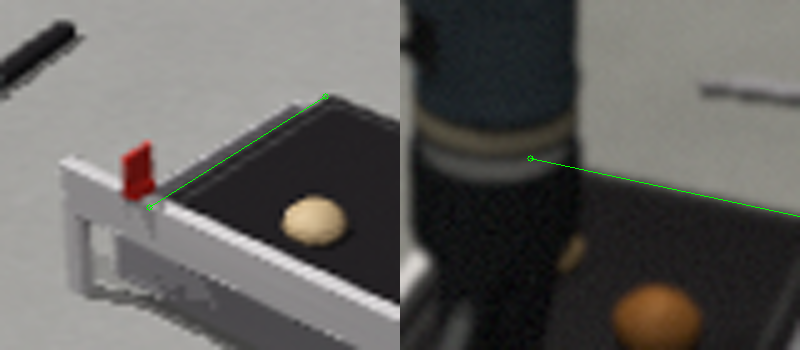

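View pics/v_24.2.png

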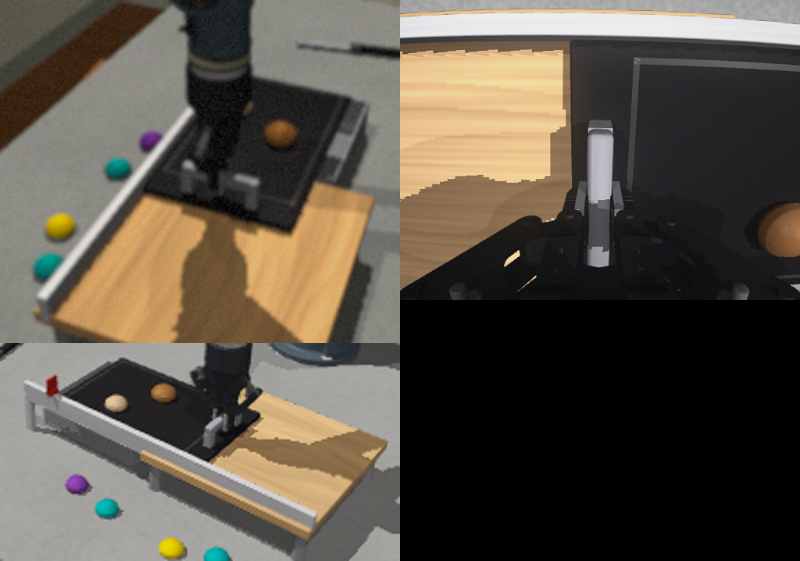

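The front edge now lies on the marker line. The board is flush and level, held down at its handle, both caps are on it, and the knife and pan are where they were. Handing in.

```bash
python3 -c "
from plant import ctrl
print(ctrl.finish_job())"
```

```text
the job is handed in; nothing more can be done
None
```

The job is handed in; no verdict came back. By my measurements the board is flush to the rail (parallel to about 0.001 rad) with its front edge within about 2 mm of the marker; it is held down level by its handle, both caps are on it, and I saw no sign the knife or pan had moved.

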